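# Shut the organiser's cupboard door and draw the paper knife out from under the clip tray

### The arm

A 6-joint arm with a two-finger parallel gripper is mounted at the origin on the work surface; the furniture and walls round the work are solid. World frame = base frame: x ahead of the robot, y to its left, z up, the work surface at z = 0. Lengths are in mm, angles in rad, forces in N, time in s.
With the tool pointing down it reaches from about 300 to 775 mm from the base axis. Payload 14.6 kg.
Tool frame: the origin (TCP) lies at the centre of the arm's flange, where the gripper is bolted on; the fingertips stand 199 mm ahead of it and the grasp point (between the pads) lies 180 mm ahead of it; z points along the fingers, y is the line along which they close (so a half turn about z gives the same grasp; the last joint's range is limited). The gripper opens to 94 mm and grips with 3 to 60 N. Pads are 16 mm wide; open, the fingers measure 119 mm over their backs; the gripper's body (75 mm by 177 mm) begins 78 mm behind the grasp point.
Start: joints at [-1.229, 0.3, 1.521, -0, 1.321, -0.067], TCP at [218.622, -504.673, 404.646] pointing down, gripper open.
Joint ranges: [-3.03, 3.03], [-0.79, 2.21], [0.23, 2.52], [-1.04, 4.18], [0, 3.07], [-2.55, 2.55]. Speed limits (rad/s): [2.22, 2.22, 2.57, 3.14, 3.14, 3.14].

### API

Orientations are given as [roll, pitch, yaw] about the fixed x, y, z axes, in that order (R = Rz(yaw) Ry(pitch) Rx(roll)).
In Python, from cell import manip, optics, workorder gives the robot as it stands.
- The arm moves only by the tool step_arm, never from a script. Its argument "increments" is a list that holds one entry, the list of rows, each a list of 7 numbers: the turn, a rotation vector about the tool's x, y, z as a fraction of full scale, then the shift along the tool's x, y, z as a fraction of full scale, then the closure, from -1 (fully open) to 1 (shut). In form: [[[wx, wy, wz, tx, ty, tz, fingers], ...]]. A call has 1 to 5 rows; each row shifts and turns the commanded pose from where the row before left it, along the tool's axes as they then stand; what a row does not reach is not made up. Full scale, the value 1, is 40 mm for a shift and 45 degrees for a turn. A row lasts 1/10 s, in which the tool goes at most 50 mm and 8.59 degrees, less where a joint would pass 70% of its speed; a pose out of reach is approached as far as the arm can. A call with a number of a shift or a turn outside -1 to 1 is refused whole. A call with a gripper value outside its range is refused whole. The fingers move at their own pace and stop on an object; "newtons" is the grip in N (left out, the last holds). Time passes only in rows, so rows that do not move let the fingers close. It gives the time, the measured TCP pose, the force, the opening and the grip force at its end, in the units of the state.
- manip.read_state(): the state, without advancing time (a new reading comes with each control period).
- optics.camera(name): name is "scene" or "side" or "wrist"; returns a dict with "frame" (384x512x3 uint8, red, green, blue), "range_z" (384x512 float32, mm along the optical axis (not along the pixel's ray), 0 where there is no reading), "mtx" (3x3 intrinsics, pixels), "cam_to_world" (4x4, takes a point from camera to world coordinates). Camera axes: x right, y down, z forward; pixel columns grow to the right and rows downward; lengths in mm; the calibration is good to about 2 mm. A picture is of the moment at which its call begins.
- workorder.sign_off(): hands the job in; it is judged then, once.
The state is a dict: "clock": time; "joints": joint angles; "qd": joint speeds; "effort": joint torques, N m; "eef_pos": TCP position; "eef_rot": TCP orientation; "wrist_force": force on the tool from outside, world axes, zero at the start; "moment": the same for the moment, N m; "finger_gap": finger opening in mm; "finger_force": force on a finger pad.
Only numpy, scipy, OpenCV 4.12 (cv2) and the standard library are available. Lean on these libraries where they do the work, as an engineer would, in place of code of your own. Each camera call takes 0.05 s, during which the arm holds its last target. There are 200 camera calls.

### The job

The paper knife is wanted for the post, but the cupboard door of the desk organiser hangs open over the pen well: push it shut until it snaps home on its ball catch. Then take the long knife by its dark handle, tilt it handle up and draw it out of the well from under the fixed clip tray, and finish holding it still in the air, all of it at least 10 cm above the desk and touching nothing but the fingers. The door stays shut, and the eraser and binder clip on the clip tray and the spectacle case and mouse on the desk stay where they are.

Things in the scene. Friction and masses are not known exactly. Their poses are not given: they have to be found in the camera images.
- organiser: dark wooden desk organiser, 300 (x) x 298 (y) mm, fixed. Origin on the desk top under the middle of its pen well; x runs along the well to its open half (away from the robot), y to the cupboard, z up. Well inside: x -142 to 142, y -65 to 65 mm, floor 8 mm, rim 62 mm above the desk. Behind it a ledge (y 73 to 115 mm, 62 mm high), then the cupboard, top at 208 mm; an open cubby left of its door
- opening (a point): middle of the open half of the pen well (154 x 130 mm, shorter than the knife) at rim height, 62 mm above the desk; axes as the organiser's
- roof_edge (a point): middle of the free edge of the clip tray, at its underside (56 mm above the desk). The tray is a fixed roof over the half of the well nearer the robot; its rim is 70 mm above the desk
- door (a joint): opening angle of the cupboard door, rad: 0 = shut, starts 0.75 to 1.2, hanging over the well's open half. It turns freely; in the last 0.1 rad a nose under its free end rides over a sprung brass ball, which takes 3 to 6 N near the free edge; from about 0.04 rad inward the ball pulls it home to 0 and keeps it there
- door_hinge (a point): on the door's hinge line (upright, at the door's end nearer the robot), in the plane of its front face, 130 mm above the desk. Turns with the door: x from hinge to free edge, y from the front (outer) face into the door, z up. Leaf: 160 mm wide, about 12 mm thick, from 67 to 195 mm above the desk
- door_edge (a point): on the door's free edge, in the plane of its front (outer) face, 155 mm above the desk, 53 mm below the cupboard's top; axes as door_hinge. Push the front face here. A brass pull stands 9 mm out of the face 12 mm in from the edge, 118 mm above the desk
- handle (a point): grasp point on the paper knife's dark handle (86 x 16 mm, 12 mm high), half-way up, 51 mm from its butt. The knife is 246 mm long, 60 g, and lies on the floor of the well, its blade (14 x 3 mm) under the clip tray. y points along the knife from tip to butt (out from under the tray), z up when lying flat. Centre of mass about 27 mm from here towards the tip
- butt (a point): butt end of the knife's handle (51 mm beyond handle)
- tip (a point): tip of the knife's blade (192 mm from handle, under the clip tray at the start)
- letter_opener: the paper knife; origin at the middle of its length, underside; axes as point handle
- eraser: eraser 21 x 45 x 12 mm lying on the clip tray; origin centre of underside; must not be moved
- binder_clip: black binder clip 32 x 34 x 16 mm on the clip tray; must not be moved
- glasses_case: spectacle case 58 x 155 x 36 mm on the desk to the robot's right; must not be moved
- mouse: mouse 111 x 60 x 36 mm on the desk to the robot's right; must not be moved

How it is judged:
By the outcome, as a careful person would: the job done as asked, in the order asked, and still so for the second after the job is handed in, while the arm keeps its last pose, push and grip.
It also fails if it takes over 64 s, if anything falls off the work surface, if the arm or the gripper's body presses on something with over 40 N, if the wrist force passes 120 N, or if a joint passes its speed limit or range.

## Working session

There is one attempt and no reset: what is moved stays moved. The work goes in short steps, Python scripts to look and compute and a tool call to move; the robot and the scene stay as the last step left them, time stands still between calls to the robot, and variables do not carry over. Pictures are saved under pics/ and viewed, at most 10 in all, crops included, and the job is handed in when it is done.

Besides the shell and the picture viewer there is one more tool, called after "Call:" in YAML: its name, and indented under it one key for each argument. step_arm: Moves the arm, as the interface text tells. Its arguments: {"type":"object","properties":{"increments":{"type":"array","items":{"type":"array","items":{"type":"array","items":{"type":"number"}}}},"newtons":{"type":"number"}},"required":["increments"]}

```bash
mkdir -p pics; ls; cat > h.py <<'E'
import numpy as np, cv2
from scipy.spatial.transform import Rotation as R
from cell import manip, optics, workorder
def pts(c):
    z=c["range_z"];K=c["mtx"];v,u=np.mgrid[:z.shape[0],:z.shape[1]]
    p=np.stack([(u-K[0,2])/K[0,0]*z,(v-K[1,2])/K[1,1]*z,z],-1)
    T=c["cam_to_world"];w=p@T[:3,:3].T+T[:3,3];w[z<=0]=np.nan;return w
def save(c,n): cv2.imwrite(f"pics/{n}.png",cv2.cvtColor(c["frame"],cv2.COLOR_RGB2BGR))
E
python3 - <<'E'
from h import *
for n in("scene","side"):
    c=optics.camera(n);save(c,n+"0");np.savez(n+"0.npz",**c);print(c["cam_to_world"].round(2),c["mtx"][0,0])
print(manip.read_state())
a=cv2.imread("pics/scene0.png");b=cv2.imread("pics/side0.png");cv2.imwrite("pics/both0.png",cv2.resize(np.vstack([a,b]),(0,0),fx=.78,fy=.78))
E
```

```text
pics
[[-8.9000e-01 -3.5000e-01  3.0000e-01  1.7717e+02]
 [-4.6000e-01  6.6000e-01 -5.9000e-01  5.0908e+02]
 [ 1.0000e-02 -6.6000e-01 -7.5000e-01  9.8520e+02]
 [ 0.0000e+00  0.0000e+00  0.0000e+00  1.0000e+00]] 450.8700173126308
[[ 9.9000e-01 -9.0000e-02  1.3000e-01  3.9633e+02]
 [-1.6000e-01 -4.8000e-01  8.6000e-01 -9.1318e+02]
 [-1.0000e-02 -8.7000e-01 -4.9000e-01  5.3532e+02]
 [ 0.0000e+00  0.0000e+00  0.0000e+00  1.0000e+00]] 364.0214308227923
{'clock': 0.1, 'joints': array([-1.22859673e+00,  3.00432752e-01,  1.52151232e+00,  9.09534652e-06,
        1.32069044e+00, -6.65918964e-02]), 'qd': array([-5.07848223e-04, -1.41523972e-03, -3.09594685e-03, -1.16859239e-03,
        3.13633374e-05,  6.51435264e-04]), 'effort': array([ 1.60557080e-03, -5.32649982e+01, -3.53286660e+01,  7.09466077e-02,
        2.35075015e-02, -6.89853550e-05]), 'eef_pos': array([ 218.61937577, -504.65776964,  404.13634068]), 'eef_rot': array([-3.14055270e+00, -7.81847857e-05,  4.08789197e-01]), 'wrist_force': array([0.90474213, 0.01259262, 0.24910298]), 'moment': array([-0.00387475,  0.04784336, -0.00578534]), 'finger_force': 0.0, 'finger_gap': 94.24808421025999}
```

View pics/both0.png

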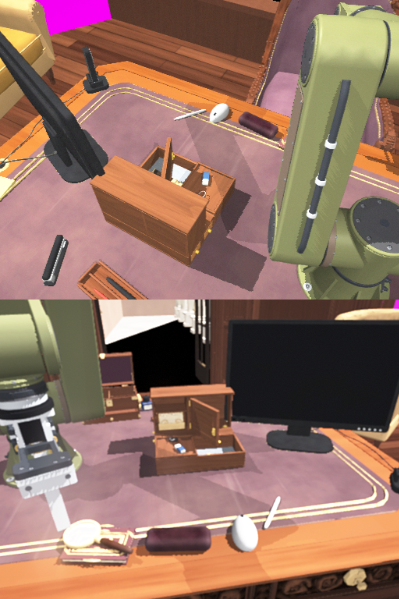

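The picture shows the organiser in the scene view at about (160,210) and in the side view at about (197,430). In the side view the door hangs open, and the eraser and clip are on the tray. I'll enlarge the side view and extract geometry from depth.

```bash
python3 - <<'E'
from h import *
c=np.load("side0.npz");s=np.load("scene0.npz")
a=cv2.imread("pics/side0.png")[95:235,185:325];b=cv2.imread("pics/scene0.png")[175:345,110:310]
a=cv2.resize(a,(560,560),interpolation=cv2.INTER_CUBIC)[:,:];b=cv2.resize(b,(0,0),fx=2.8,fy=2.8)
a=cv2.resize(a,(400,400));b=cv2.resize(b,(400,340));o=np.zeros((400,800,3),np.uint8);o[:,:400]=a;o[:340,400:]=b;cv2.imwrite("pics/crop0.png",o)
for n,c in(("scene",s),("side",c)):
    w=pts(c).reshape(-1,3)
    m=(w[:,0]>250)&(w[:,0]<750)&(w[:,1]>-300)&(w[:,1]<350)
    for lo,hi in((200,216),(64,76),(56,64)):
        k=w[m&(w[:,2]>lo)&(w[:,2]<hi)]
        if len(k)>20: print(n,lo,hi,len(k),np.median(k[:,2]).round(1),[np.array(x).round(2).tolist() for x in cv2.minAreaRect(k[:,:2].astype(np.float32))],cv2.boxPoints(cv2.minAreaRect(k[:,:2].astype(np.float32))).round().tolist())
E
```

```text
scene 200 216 6989 207.9 [[566.04, 118.96], [112.35, 359.49], 88.95] [[385.0, 66.0], [745.0, 59.0], [747.0, 172.0], [387.0, 178.0]]
scene 64 76 1087 68.9 [[537.44, 25.67], [301.48, 300.17], 88.99] [[385.0, -122.0], [685.0, -128.0], [690.0, 174.0], [390.0, 179.0]]
scene 56 64 2152 61.5 [[538.32, 25.49], [300.63, 301.86], 88.97] [[385.0, -122.0], [687.0, -128.0], [692.0, 173.0], [390.0, 178.0]]
side 200 216 1574 208.2 [[567.9, 116.56], [114.85, 363.34], 89.2] [[385.0, 62.0], [749.0, 57.0], [750.0, 171.0], [387.0, 177.0]]
side 64 76 936 69.6 [[566.08, 21.14], [296.18, 357.78], 88.94] [[384.0, -124.0], [742.0, -130.0], [748.0, 166.0], [390.0, 173.0]]
side 56 64 2068 62.0 [[537.82, 21.05], [299.2, 298.26], 88.85] [[386.0, -126.0], [684.0, -132.0], [690.0, 168.0], [392.0, 174.0]]
```

View pics/crop0.png

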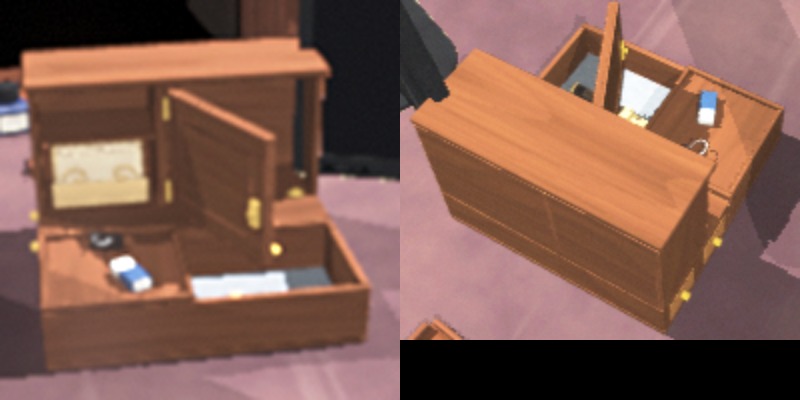

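Organiser: footprint centre ≈(538,24), yaw ≈ -0.018, so the well origin is ≈(536.5,-52). In the crop the door hinge is at about (165,150) and its free edge at (272,200). The knife is hidden behind the rim and door. Next I'll fit the door.

```bash
python3 - <<'E'
from h import *
Ro=R.from_euler('z',-0.018).as_matrix();o=np.array([536.5,-52,0])
for n in("side","scene"):
    w=pts(np.load(n+"0.npz")).reshape(-1,3);l=(w-o)@Ro
    k=l[(l[:,0]>-40)&(l[:,0]<146)&(l[:,1]>-80)&(l[:,1]<112)&(l[:,2]>85)&(l[:,2]<185)]
    print(n,len(k))
    if len(k)<20: continue
    for lo,hi in((85,110),(125,150),(150,185)):
        q=k[(k[:,2]>lo)&(k[:,2]<hi)][:,:2].astype(np.float32)
        if len(q)<8: continue
        f=cv2.fitLine(q,cv2.DIST_HUBER,0,.01,.01).ravel();t=(q-f[2:])@f[:2]
        print(lo,np.degrees(np.arctan2(f[1],f[0])).round(1),f[2:]+f[:2]*t.min(),f[2:]+f[:2]*t.max(),len(q))
    # nearby obstacles: in world
    m=(w[:,0]>300)&(w[:,0]<900)&(w[:,1]>-400)&(w[:,1]<100)&(w[:,2]>30)
    m&=~((l[:,0]>-160)&(l[:,0]<160)&(l[:,1]>-85))
    q=w[m];H,xe,ye=np.histogram2d(q[:,0],q[:,1],[np.arange(300,901,50),np.arange(-400,101,50)]);print(H.astype(int))
    Z=l[(abs(l[:,0]-65)<77)&(abs(l[:,1])<60)&(l[:,2]<50)];print("well floor",len(Z),np.percentile(Z[:,2],[5,50,95]) if len(Z) else'')
E
```

```text
side 1235
85 -63.6 [-10.64662 112.15297] [ 59.649048 -29.629364] 298
125 -64.1 [ -9.5691395 111.84719  ] [ 58.827694 -29.229942] 316
150 -63.6 [-11.331373 112.4626  ] [ 59.19597 -29.9002 ] 441
[[   0    0    0    0    0    0    0    0    0    0]
 [  32    0    0    0    0    0    0    0    0    0]
 [   5    0    0    0    0    0    0    0    0    0]
 [   0    0    0    0    0    0    0    0    0    0]
 [   0    0    0    0    0    0    0    0    0    0]
 [  34    0    0    0    0    0    0    0    0    0]
 [   2    0    0    0    0    0    0    0    0    0]
 [   0    0    0    0    0    0    0    0    0    1]
 [   0    0    0    0    0    0    0    0    0  567]
 [   0    0    0    0    0    0    0    0    0 1779]
 [   0    0    0    0    0    0    0    0  146 2436]
 [   0    0    0    0    0    0    0    0 1186 1510]]
well floor 356 [ 7.79138121  9.42616521 43.8914756 ]
scene 259
85 -65.0 [17.938148 58.431328] [ 53.132088 -17.130674] 69
125 -65.4 [ 9.402428 77.419556] [ 55.34352  -22.838928] 72
150 -63.9 [ -6.159134 102.14039 ] [ 57.14665 -27.26629] 71
[[  0   0   0   0   0   0   0   0   0   0]
 [ 53   0   0   0   0   0   0   0   0   0]
 [ 15   0   0   0   0   0   0   0   0   0]
 [  0   0   0   0   0   0   0   0   0   0]
 [  0   0   0   0   0   0   0   0   0   0]
 [ 22   0   0   0   0   0   0   0   0   0]
 [  3   0   0   0   0   0   0   0   0   0]
 [  0   0   0   0   0   0   0   0   0   0]
 [  0   0   0   0   0   0   0   0   0   0]
 [  0   0   0   0   0   0   0   0   0   0]
 [  0   0   0   0   0   0   0   0   0 104]
 [  0   0   0   0   0   0   0   0   0 451]]
well floor 735 [ 5.93250593  9.85033921 32.14097614]
```

Door front face: hinge at local (-12,115), angle ≈1.11 rad, free edge at (59,-30). I'll approach with closed fingers on its front side.

Call:
step_arm:
  increments:
    - [[0,0,0.1815,0,0,0,1],[0,0,0.1815,0,0,0,1],[0,0,0.1815,0,0,0,1],[0,0,0,0.73,-0.95,0,1],[0,0,0,0.73,-0.95,0,1]]
  newtons: 10

```text
clock: 0.6
eef_pos: [278.5, -429.1, 404.0]
eef_rot: [-3.141, 0.0, -0.021]
wrist_force: [1.4, -0.9, 0.7]
finger_gap: 57.4
finger_force: 0.0
```

Call:
step_arm:
  increments:
    - [[0,0,0,0.73,-0.95,0,1],[0,0,0,0.73,-0.95,0,1],[0,0,0,0.73,-0.95,0,1],[0,0,0,0.73,-0.95,0,1],[0,0,0,0.73,-0.95,0,1]]

```text
clock: 1.1
eef_pos: [428.8, -240.8, 404.6]
eef_rot: [-3.141, 0.0, -0.019]
wrist_force: [0.9, -0.8, -0.3]
finger_gap: 17.6
finger_force: 0.0
```

```bash
python3 - <<'E'
from h import *
s=manip.read_state();print({k:np.round(s[k],3) for k in("clock","joints","eef_pos","eef_rot","finger_gap","wrist_force")})
Ro=R.from_euler('z',-0.018).as_matrix();o=np.array([536.5,-52,0])
print("tcp local",((s["eef_pos"]-o)@Ro).round(1))
for n in("scene","side"):
    w=pts(np.load(n+"0.npz")).reshape(-1,3);q=w[(w[:,0]>692)&(w[:,0]<1000)&(w[:,1]>-60)&(w[:,1]<300)&(w[:,2]>100)&(w[:,2]<600)]
    for z in range(100,600,100):
        k=q[(q[:,2]>z)&(q[:,2]<z+100)]
        if len(k):print(n,z,len(k),np.percentile(k[:,0],[1,50]).round(),"y",np.percentile(k[:,1],[1,50]).round(), "near x<740:",(k[:,0]<740).sum(),k[k[:,0]<740][:,1].min() if (k[:,0]<740).any() else '')
E
```

```text
{'clock': np.float64(1.1), 'joints': array([-0.586,  0.17 ,  1.681,  0.   ,  1.29 ,  1.004]), 'eef_pos': array([ 428.824, -240.795,  404.583]), 'eef_rot': array([-3.141,  0.   , -0.019]), 'finger_gap': np.float64(17.561), 'wrist_force': array([ 0.897, -0.822, -0.315])}
tcp local [-104.3 -190.7  404.6]
scene 100 681 [719. 924.] y [36. 67.] near x<740: 86 123.90635929012734
scene 200 657 [693. 744.] y [ 41. 133.] near x<740: 321 69.78263321032625
scene 300 1496 [698. 806.] y [ 49. 125.] near x<740: 371 136.71088531238274
scene 400 1555 [694. 823.] y [ 35. 106.] near x<740: 307 129.8903772197237
side 100 3768 [702. 857.] y [-12.  46.] near x<740: 470 85.62818460782091
side 200 4299 [696. 853.] y [-1. 59.] near x<740: 617 93.69374268416084
side 300 4826 [695. 853.] y [11. 69.] near x<740: 694 105.62732090273482
side 400 2343 [696. 855.] y [20. 77.] near x<740: 331 117.84370495908172
```

```bash
python3 - <<'E'
from h import *
for n in("scene","side"):
    w=pts(np.load(n+"0.npz")).reshape(-1,3);q=w[(w[:,0]>450)&(w[:,0]<1000)&(w[:,1]>-60)&(w[:,1]<400)&(w[:,2]>225)&(w[:,2]<500)]
    for x in range(450,800,25):
        k=q[(q[:,0]>x)&(q[:,0]<x+25)]
        if len(k)>3: print(n,x,len(k),"y",np.percentile(k[:,1],[0,2,50]).round(),"z",np.percentile(k[:,2],[2,98]).round())
E
```

```text
scene 650 4 y [129. 129. 133.] z [226. 274.]
scene 675 1001 y [127. 133. 150.] z [230. 443.]
scene 700 351 y [130. 132. 144.] z [227. 445.]
scene 725 631 y [123. 130. 145.] z [239. 444.]
scene 750 326 y [112. 118. 137.] z [246. 445.]
scene 775 277 y [106. 109. 127.] z [242. 445.]
side 650 4 y [126. 126. 126.] z [230. 255.]
side 675 684 y [114. 119. 133.] z [230. 438.]
side 700 780 y [105. 109. 124.] z [230. 440.]
side 725 788 y [ 93.  99. 114.] z [230. 440.]
side 750 800 y [ 84.  89. 104.] z [229. 440.]
side 775 819 y [75. 79. 94.] z [230. 440.]
```

Call:
step_arm:
  increments:
    - [[0,0,0,0.73,-0.95,0,1],[0,0,0,0.73,-0.95,0,1],[0,0,0,0.73,-0.95,0,1],[0,0,0,0.3,-0.8,0,1],[0,0,0,0,0,0.3,1]]

```text
clock: 1.6
eef_pos: [531.6, -95.3, 393.1]
eef_rot: [-3.141, -0.002, -0.015]
wrist_force: [0.1, 0.5, 0.2]
finger_gap: 0.8
finger_force: 0.0
```

Monitor corner is at about x 675, y 114. I'll yaw the tool +25° and push about 120 mm from the hinge to keep the gripper body clear.

Call:
step_arm:
  increments:
    - [[0,0,-0.185,0,0,0.4,1],[0,0,-0.185,0,0,0.4,1],[0,0,-0.185,0,0,0.4,1],[0,0,0,0.76,-0.5,0,1],[0,0,0,0,0,0,1]]

```text
clock: 2.1
eef_pos: [550.7, -66.5, 343.6]
eef_rot: [-3.141, 0.001, 0.418]
wrist_force: [0.0, 0.8, 0.6]
finger_gap: 0.8
finger_force: 0.0
```

```bash
cat >> h.py <<'E'
Ro=R.from_euler('z',-0.018).as_matrix();o=np.array([536.5,-52,0])
def st():
    s=manip.read_state();print("t",round(s["clock"],2),"local tcp",((s["eef_pos"]-o)@Ro).round(1),"rot",np.degrees(s["eef_rot"]).round(1),"F",s["wrist_force"].round(1),"gap",round(s["finger_gap"],1));return s
E
python3 -c "
from h import *
st();c=optics.camera('side');save(c,'side1')"
```

```text
t 2.1 local tcp [ 14.5 -14.3 343.6] rot [-1.799e+02  1.000e-01  2.400e+01] F [0.  0.8 0.6] gap 0.8
```

Call:
step_arm:
  increments:
    - [[0,0,0,0.24,-0.1,0,1],[0,0,0,0.25,-0.1,0,1],[0,0,0,0.3,0,0,1],[0,0,0,0.31,0,0,1],[0,0,0,0.58,-0.125,0,1]]

```text
clock: 2.65
eef_pos: [606.6, -29.1, 344.8]
eef_rot: [3.142, 0.0, 0.416]
wrist_force: [-1.3, 0.5, 0.2]
finger_gap: 0.5
finger_force: 0.2
```

Call:
step_arm:
  increments:
    - [[0,0,0,0.28,-0.12,0,1],[0,0,0,0.28,-0.12,0,1],[0,0,0,0.25,-0.17,0,1],[0,0,0,0.25,-0.17,0,1],[0,0,0,0,0,0,1]]

```text
clock: 3.15
eef_pos: [635.9, 10.9, 344.6]
eef_rot: [-3.142, -0.0, 0.418]
wrist_force: [-0.1, -0.1, -0.2]
finger_gap: 0.2
finger_force: 0.0
```

```bash
python3 -c "
from h import *
st();c=optics.camera('side');save(c,'side2');cv2.imwrite('pics/s2.png',cv2.resize(cv2.imread('pics/side2.png')[40:240,150:350],(500,500)))"
```

```text
t 3.15 local tcp [ 98.3  64.7 344.6] rot [-180.   -0.   24.] F [-0.1 -0.1 -0.2] gap 0.2
```

View pics/s2.png

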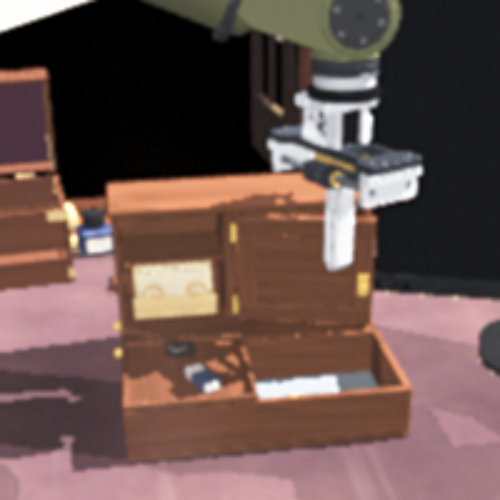

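The picture shows the door swung nearly shut, with its free edge at about (370,240) and the fingers in front of it. I'll press it the rest of the way, slowly at the end.

Call:
step_arm:
  increments:
    - [[0,0,0,0.16,-0.16,0,1],[0,0,0,0.16,-0.17,0,1],[0,0,0,0.14,-0.18,0,1],[0,0,0,0.09,-0.12,0,1],[0,0,0,0.04,-0.06,0,1]]

```text
clock: 3.7
eef_pos: [646.0, 44.6, 344.7]
eef_rot: [3.141, 0.001, 0.417]
wrist_force: [-0.9, -0.8, 0.1]
finger_gap: 0.6
finger_force: 0.4
```

```bash
python3 - <<'E'
from h import *
st()
for n in("side",):
    l=(pts(optics.camera(n)).reshape(-1,3)-o)@Ro
    for a,b in((10,40),(40,70),(70,100),(100,146)):
        k=l[(l[:,0]>a)&(l[:,0]<b)&(l[:,1]>85)&(l[:,1]<135)&(l[:,2]>78)&(l[:,2]<110)];print(n,a,len(k),np.percentile(k[:,1],[10,50,90]).round(1) if len(k) else '')
E
```

```text
t 3.7 local tcp [107.7  98.5 344.7] rot [1.80e+02 1.00e-01 2.39e+01] F [-0.9 -0.8  0.1] gap 0.6
side 10 99 [111.5 114.9 117.7]
side 40 102 [111.1 114.4 116.6]
side 70 101 [110.1 112.9 115.7]
side 100 152 [108.  110.9 113.7]
```

Call:
step_arm:
  increments:
    - [[0,0,0,0.02,-0.045,0,1],[0,0,0,0.02,-0.045,0,1],[0,0,0,0.02,-0.045,0,1],[0,0,0,0,0,0,1]]

```text
clock: 4.15
eef_pos: [646.1, 48.7, 344.7]
eef_rot: [3.138, 0.001, 0.416]
wrist_force: [-0.6, -16.6, 0.7]
finger_gap: 0.4
finger_force: 8.3
```

Call:
step_arm:
  increments:
    - [[0,0,0,0.02,-0.045,0,1],[0,0,0,0.02,-0.045,0,1],[0,0,0,0,0,0,1]]

```text
clock: 4.45
eef_pos: [646.2, 49.9, 344.7]
eef_rot: [3.135, 0.004, 0.413]
wrist_force: [-2.8, -38.4, 1.5]
finger_gap: 0.4
finger_force: 19.4
```

```bash
cat >> h.py <<'E'
def door():
    c=optics.camera("side");l=(pts(c).reshape(-1,3)-o)@Ro
    for a,b in((10,40),(40,70),(70,100),(100,146)):
        k=l[(l[:,0]>a)&(l[:,0]<b)&(l[:,1]>85)&(l[:,1]<135)&(l[:,2]>78)&(l[:,2]<110)];print(a,len(k),np.percentile(k[:,1],[10,50,90]).round(1) if len(k) else '')
    return c
E
python3 -c "
from h import *
st();door()"
```

```text
t 4.45 local tcp [107.8 103.9 344.7] rot [179.6   0.2  23.7] F [ -2.8 -38.4   1.5] gap 0.4
10 98 [112.9 116.4 118.5]
40 104 [112.6 116.3 118.8]
70 98 [113.3 116.4 119.7]
100 149 [112.4 115.5 118.1]
```

Door face is now flat at y≈116, so it has snapped shut. I'll back off and look into the well.

Call:
step_arm:
  increments:
    - [[0,0,0,-0.32,0.68,0,1],[0,0,0,-0.4,0.85,0,1],[0,0,0.185,0,0,0,1],[0,0,0.185,0,0,0,-0.1],[0,0,0.185,0,0,0,-0.1]]

```text
clock: 5.0
eef_pos: [644.5, -13.4, 344.6]
eef_rot: [-3.141, -0.0, -0.025]
wrist_force: [-0.0, 0.7, -1.0]
finger_gap: 13.0
finger_force: 0.0
```

Call:
step_arm:
  increments:
    - [[0,0,0,-0.4,0.6,0,-0.1],[0,0,0,-0.4,0.6,0,-0.1],[0,0,0,0,0,0,-0.1]]

```text
clock: 5.3
eef_pos: [610.5, -62.6, 344.8]
eef_rot: [3.141, 0.0, -0.021]
wrist_force: [-0.5, 0.3, -0.0]
finger_gap: 37.2
finger_force: 0.0
```

```bash
python3 -c "
from h import *
st();c=optics.camera('wrist');save(c,'wrist1');np.savez('wrist1.npz',**c);print(c['cam_to_world'].round(2),c['mtx'][0]);door()"
```

```text
t 5.3 local tcp [ 74.1  -9.3 344.8] rot [180.    0.   -1.2] F [-0.5  0.3 -0. ] gap 37.2
[[-2.0000e-02 -9.6000e-01 -2.9000e-01  6.9328e+02]
 [-1.0000e+00  2.0000e-02  1.0000e-02 -6.4220e+01]
 [ 0.0000e+00  2.9000e-01 -9.6000e-01  3.2689e+02]
 [ 0.0000e+00  0.0000e+00  0.0000e+00  1.0000e+00]] [295.41612717   0.         259.09748493]
10 100 [113.7 116.  119.5]
40 98 [113.  116.2 119.5]
70 78 [113.4 115.9 119.1]
100 72 [111.7 114.4 117.2]
```

View pics/wrist1.png

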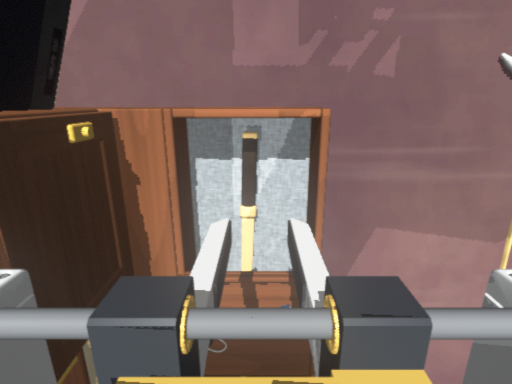

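The wrist view shows the knife in the well. Its butt cap is at about (249,135), the dark handle runs to about (248,207), then the ferrule, and the blade goes under the tray at (247,270). The door is shut on the left. I'll cast rays onto the handle's top plane, z=20.

```bash
python3 - <<'E'
from h import *
c=np.load("wrist1.npz");K=c["mtx"];T=c["cam_to_world"];f=c["frame"].astype(int)
def ray(u,v,z):
    d=T[:3,:3]@np.linalg.solve(K,[u,v,1.]);return (T[:3,3]+d*(z-T[2,3])/d[2]-o)@Ro
sub=f[120:285,225:275];m=(sub.sum(2)<170).astype(np.uint8);n,lab,s,ce=cv2.connectedComponentsWithStats(m)
i=1+np.argmax(s[1:,4]);r=cv2.minAreaRect(np.argwhere(lab==i)[:,::-1].astype(np.float32));print(s[i],ce[i]+[225,120],r)
yel=((sub[...,0]>sub[...,2]+70)).astype(np.uint8);ys,xs=np.nonzero(yel);print("yellow rows",ys.min()+120,ys.max()+120)
for v in range(130,275,10):
    x=np.nonzero(m[v-120]|yel[v-120])[0]
    if len(x): print(v,x.min()+225,x.max()+225,ray((x.min()+x.max())/2+225,v,20 if v<210 else 14).round(1))
print("butt",ray(249.5,ys.min()+120,20).round(1)); P=pts(c);print(((P[170,249]-o)@Ro).round(1),((P[240,247]-o)@Ro).round(1))
for n,(u,v) in {"rimR":(327,110),"rimL":(172,110),"edge":(248,271)}.items(): print(n,ray(u,v,62).round(1))
E
```

```text
Traceback (most recent call last):
ValueError: attempt to get argmax of an empty sequence
```

```bash
python3 - <<'E'
from h import *
c=np.load("wrist1.npz");K=c["mtx"];T=c["cam_to_world"];f=c["frame"].astype(int)
def ray(u,v,z):
    d=T[:3,:3]@np.linalg.solve(K,[u,v,1.]);return (T[:3,3]+d*(z-T[2,3])/d[2]-o)@Ro
print(f[170,235:262].tolist()[::3])
g=f[120:285,225:275].sum(2);bg=np.median(g[40:80],axis=1).mean();m=(g<230)
sub=f[120:285,225:275];yel=sub[...,0]>sub[...,2]+50
ys=np.nonzero(yel.any(1))[0]+120;print("yellow rows",ys)
for v in range(135,272,8):
    x=np.nonzero(m[v-120]|yel[v-120])[0]
    if len(x): print(v,x.min()+225,x.max()+225,ray((x.min()+x.max())/2+225,v,20 if v<210 else 14).round(1))
print("butt",ray(249.5,ys.min(),20).round(1)); P=pts(c);print(((P[170,249]-o)@Ro).round(1),((P[240,247]-o)@Ro).round(1))
for n,(u,v) in {"rimR":(327,110),"rimL":(172,110),"edge":(248,271)}.items(): print(n,ray(u,v,62).round(1))
E
```

```text
[[218, 224, 228], [227, 234, 237], [178, 186, 190], [86, 78, 73], [84, 77, 72], [84, 76, 72], [82, 76, 70], [147, 152, 155], [191, 199, 204]]
yellow rows [133 134 135 136 137 138 205 206 207 208 209 210 211 212 213 214 215 216
 217 218 219 220 221 222 223 224 225 226 227 228 229 230 231 232 233 234
 235 236 237 238 239 240 241 242 243 244 245 246 247 248 249 250 251 252
 253 254 255 256 257 258 259 260 261 262 263 264 265 266 267 268 269 270
 271 272 273 274 275 276 277 278 279 280 281 283 284]
135 242 257 [121.7   0.4  20. ]
143 243 256 [113.4   0.5  20. ]
151 243 256 [105.1   0.6  20. ]
159 254 256 [96.6 -5.1 20. ]
167 247 254 [88.  -0.2 20. ]
175 254 254 [79.2 -3.9 20. ]
207 240 255 [42.7  3.6 20. ]
215 240 255 [30.8  4.  14. ]
223 242 253 [21.   4.1 14. ]
231 242 253 [11.   4.3 14. ]
239 229 252 [ 0.8 12.6 14. ]
247 227 252 [-9.6 14.  14. ]
255 225 252 [-20.1  15.4  14. ]
263 225 251 [-30.8  16.3  14. ]
271 225 249 [-41.7  17.7  14. ]
butt [123.7   0.4  20. ]
[84.9  1.4 20.9] [ 0.9  4.9 16.8]
rimR [147.8 -68.5  62. ]
rimL [148.2  66.   62. ]
edge [-11.3   2.3  62. ]
```

Handle grasp point ≈ local (73, 2), lying -2.5° in the organiser frame; the heights and the rim check out. Descending.

Call:
step_arm:
  increments:
    - [[0,0,0.05,-0.03,-0.28,0,-0.1],[0,0,0,0,0,0.9,-0.1],[0,0,0,0,0,0.9,-0.1],[0,0,0,0,0,0.9,-0.1],[0,0,0,0,0,0.35,-0.1]]

```text
clock: 5.9
eef_pos: [610.2, -48.5, 219.2]
eef_rot: [-3.141, 0.004, -0.057]
wrist_force: [-0.6, 0.2, 0.0]
finger_gap: 51.5
finger_force: 0.0
```

```bash
python3 -c "
from h import *
st();c=optics.camera('wrist');save(c,'wrist2')"
```

```text
t 5.9 local tcp [ 73.7   4.8 219.2] rot [-180.     0.3   -3.3] F [-0.6  0.2  0. ] gap 51.5
```

View pics/wrist2.png

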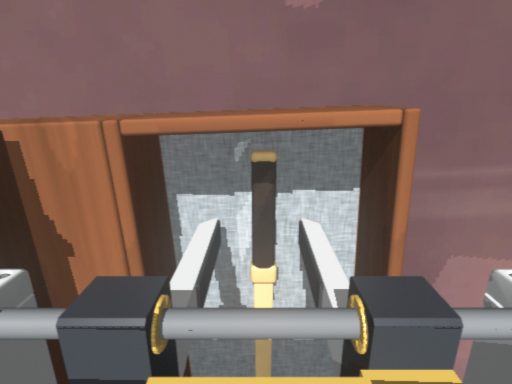

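The fingers straddle the dark handle: the finger midpoint is at column 261 and the knife at about 263. Down the last 9 mm, then grip.

Call:
step_arm:
  increments:
    - [[0,0,0,0,0.05,0.22,-0.1],[0,0,0,0,0,0,-0.1],[0,0,0,0,0,0,1],[0,0,0,0,0,0,1],[0,0,0,0,0,0,1]]
  newtons: 35

```text
clock: 6.45
eef_pos: [610.6, -51.6, 214.7]
eef_rot: [3.141, -0.001, -0.058]
wrist_force: [-0.1, 0.1, 0.4]
finger_gap: 31.1
finger_force: 0.0
```

Call:
step_arm:
  increments:
    - [[0,0,0,0,0,0,1],[0,0,0,0,0,0,1],[0,0,0,0,0,0,1]]

```text
clock: 6.75
eef_pos: [610.5, -51.5, 214.1]
eef_rot: [3.142, -0.0, -0.058]
wrist_force: [-1.2, 1.2, 1.6]
finger_gap: 14.9
finger_force: 35.0
```

The grip is shallow, with about 5 mm of pad on the handle. I'll reopen and go 4 mm lower.

Call:
step_arm:
  increments:
    - [[0,0,0,0,0,0,0.4],[0,0,0,0,0,0,0.4],[0,0,0,0,0,0.06,0.4],[0,0,0,0,0,0.05,0.4],[0,0,0,0,0,0,0.4]]

```text
clock: 7.25
eef_pos: [610.3, -51.5, 208.9]
eef_rot: [-3.142, 0.001, -0.058]
wrist_force: [-1.6, 0.5, -0.3]
finger_gap: 28.6
finger_force: 0.0
```

Call:
step_arm:
  increments:
    - [[0,0,0,0,0,0,1],[0,0,0,0,0,0,1],[0,0,0,0,0,0,1],[0,0,0,0,0,0,1],[0,0,0,0,0,0,1]]
  newtons: 40

```text
clock: 7.75
eef_pos: [610.4, -51.5, 209.4]
eef_rot: [-3.142, -0.0, -0.058]
wrist_force: [0.1, -0.4, -0.2]
finger_gap: 15.7
finger_force: 40.0
```

Gripped at 15.7 mm with 40 N. Now lift 12 mm, then tilt the handle up to 17° about the grip while raising it, so the tip stays between the floor and the tray roof.

Call:
step_arm:
  increments:
    - [[0,0,0,0,0,-0.3,1],[0,0.0756,0,-0.289,0,-0.232,1],[0,0.0756,0,-0.275,0,-0.231,1],[0,0,0,0,0,0,1]]

```text
clock: 8.15
eef_pos: [586.9, -50.2, 241.2]
eef_rot: [3.141, -0.122, -0.058]
wrist_force: [-0.6, 0.9, -0.5]
finger_gap: 15.6
finger_force: 40.0
```

```bash
cat >> h.py <<'E'
def knife(gx0=195.4):
    s=st();M=Ro.T@R.from_euler('xyz',s["eef_rot"]).as_matrix();G=(s["eef_pos"]-o)@Ro+M[:,2]*gx0
    for n,d in(("G",0),("tip",-192),("butt",51)):print(n,(G+M[:,0]*d).round(1))
    print("tilt",np.degrees(np.arcsin(M[2,0])).round(1),"z on roof edge",(G+M[:,0]*((-12-G[0])/M[0,0]))[2].round(1))
E
python3 -c "
from h import *
knife()"
```

```text
t 8.15 local tcp [ 50.4   2.7 241.2] rot [180.   -7.   -3.3] F [-0.6  0.9 -0.5] gap 15.6
G [74.1  1.8 47.3]
tip [-116.3    9.4   24. ]
butt [124.7  -0.3  53.5]
tilt 7.0 z on roof edge 36.7
```

Call:
step_arm:
  increments:
    - [[0,0.0756,0,-0.26,0,-0.22,1],[0,0.0756,0,-0.2465,0,-0.21,1],[0,0.0756,0,-0.2325,0,-0.21,1],[0,0,0,0,0,0,1]]

```text
clock: 8.55
eef_pos: [553.6, -48.2, 260.2]
eef_rot: [-3.142, -0.297, -0.058]
wrist_force: [0.5, -0.2, 0.0]
finger_gap: 15.5
finger_force: 40.0
```

```bash
python3 -c "
from h import *
knife();c=optics.camera('side');save(c,'side3');w=optics.camera('wrist');cv2.imwrite('pics/s3.png',np.hstack([cv2.resize(cv2.imread('pics/side3.png')[60:240,150:350],(444,400)),cv2.resize(cv2.cvtColor(w['frame'],cv2.COLOR_RGB2BGR)[:,80:432],(352,400))]))"
```

```text
t 8.55 local tcp [ 17.1   4.1 260.2] rot [-180.   -17.    -3.3] F [ 0.5 -0.2  0. ] gap 15.5
G [74.2  1.8 73.3]
tip [-109.2    9.2   17.1]
butt [ 1.23e+02 -1.00e-01  8.82e+01]
tilt 17.0 z on roof edge 46.9
```

View pics/s3.png

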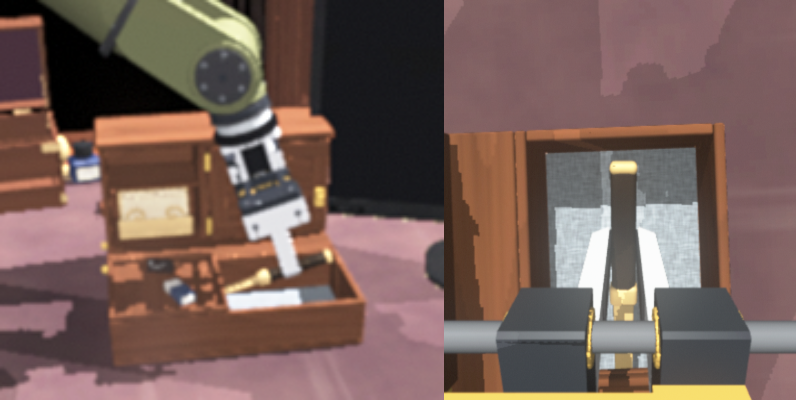

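The side view shows the knife tilted handle up in the grip, with the handle at about (310,262) and the blade dipping under the tray edge at (225,290). The eraser and clip are untouched. Now I'll pull along the knife axis.

Call:
step_arm:
  increments:
    - [[0,0,0,0.5,0,0,1],[0,0,0,0.7,0,0,1],[0,0,0,0.7,0,0,1],[0,0,0,0.7,0,0,1],[0,0,0,0.5,0,0,1]]

```text
clock: 9.15
eef_pos: [674.1, -55.2, 295.4]
eef_rot: [3.142, -0.295, -0.058]
wrist_force: [-0.5, 0.1, -0.7]
finger_gap: 15.4
finger_force: 40.0
```

Call:
step_arm:
  increments:
    - [[0,0,0,0.4,0,0,1],[0,0,0,0,0,0,1]]

```text
clock: 9.35
eef_pos: [688.9, -56.1, 299.8]
eef_rot: [3.142, -0.295, -0.058]
wrist_force: [0.2, 0.1, -1.1]
finger_gap: 15.8
finger_force: 40.0
```

```bash
python3 -c "
from h import *
knife()"
```

```text
t 9.35 local tcp [152.4  -1.3 299.8] rot [180.  -16.9  -3.3] F [ 0.2  0.1 -1.1] gap 15.8
G [209.3  -3.6 112.8]
tip [25.8  3.7 56.9]
butt [258.   -5.6 127.7]
tilt 16.9 z on roof edge 45.4
```

The tip is clear of the roof at x≈26. Lifting straight up.

Call:
step_arm:
  increments:
    - [[0,0,0,0.15,0,-0.48,1],[0,0,0,0.2,0,-0.67,1],[0,0,0,0.2,0,-0.67,1],[0,0,0,0.2,0,-0.67,1],[0,0,0,0.1,0,-0.33,1]]

```text
clock: 9.85
eef_pos: [686.7, -55.9, 420.2]
eef_rot: [3.141, -0.298, -0.058]
wrist_force: [0.5, -0.1, -0.7]
finger_gap: 15.3
finger_force: 40.0
```

Call:
step_arm:
  increments:
    - [[0,0,0,0,0,0,1],[0,0,0,0,0,0,1],[0,0,0,0,0,0,1],[0,0,0,0,0,0,1]]

```text
clock: 10.25
eef_pos: [687.1, -56.0, 416.5]
eef_rot: [-3.141, -0.295, -0.058]
wrist_force: [0.6, -0.0, 0.4]
finger_gap: 15.3
finger_force: 40.0
```

```bash
python3 -c "
from h import *
knife();c=door();save(c,'side4');w=optics.camera('scene');cv2.imwrite('pics/s4.png',np.hstack([cv2.resize(cv2.imread('pics/side4.png')[0:260,140:380],(369,400)),cv2.resize(cv2.cvtColor(w['frame'],cv2.COLOR_RGB2BGR)[120:350,90:340],(431,400))]))"
```

```text
t 10.25 local tcp [150.7  -1.3 416.5] rot [-180.   -16.9   -3.3] F [ 0.6 -0.   0.4] gap 15.3
G [207.3  -3.5 229.6]
tip [ 23.8   3.8 173.8]
butt [256.1  -5.5 244.4]
tilt 16.9 z on roof edge 162.9
10 99 [113.6 116.1 118.9]
40 105 [113.8 117.1 119.4]
70 101 [113.1 116.4 119.3]
100 152 [112.5 115.5 118.3]
```

View pics/s4.png

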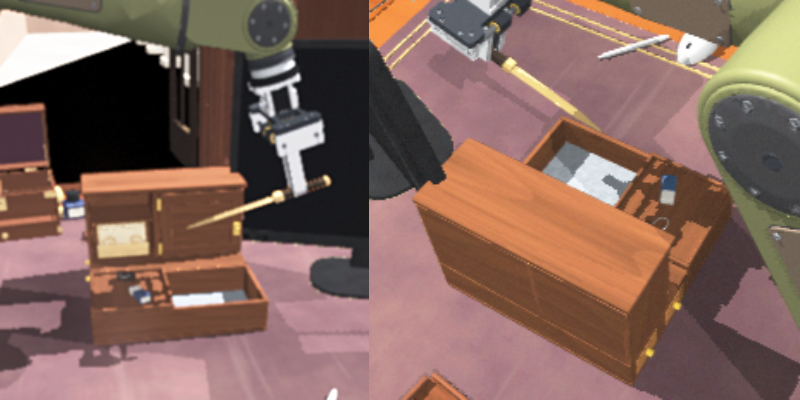

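The knife is held in the air, its tip at about (190,227) in the side view and roughly 174 mm above the desk. The door is shut, the eraser and clip are in place, and the wrist force is near zero.

```bash
python3 -c "
from cell import workorder
print(workorder.sign_off())"
```

```text
the job is handed in; nothing more can be done
None
```

The job is handed in: the door is shut on its catch, and the knife is out of the well and held still in the air with its lowest point (the tip) about 17 cm above the desk; the eraser and binder clip look undisturbed, and nothing went near the spectacle case or mouse.

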